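# Lock the bottle turntable and open the push-and-turn cap

## Task

The tablet bottle is clamped on a labelling turntable that spins freely. Move the red lock pin from its parking socket through the yellow eye of the turntable, fully home in the base so the table cannot turn, and let go of it; then grip the bottle's white safety cap, press it down, twist it about a sixth of a turn anticlockwise while it is pressed, and lift it off. Finish still holding the cap level and straight above the open bottle, a few centimetres clear of the mouth, with the pin still in place and the other things on the desk left alone.

Things in the scene. Friction and masses are not known exactly. Their poses are not given: they have to be found in the camera images.
- lock_eye (a point): Centre of the 10 mm through hole in the yellow eye (34 mm across, 8 mm thick) on the turntable's rim, at the eye's upper face, 25 mm above the desk, 85 mm from the turntable's axis. z up, y outward from the axis, x along the rim. At the start it stands exactly over the base's lock hole.
- lock_hole (a point): Centre of the upper mouth of the 10 mm lock hole in the grey fixed base, 14 mm above the desk (3 mm under the eye), open down to the desk. Does not move. z up, y outward from the turntable's axis.
- park_hole (a point): Centre of the mouth of the pin's parking socket (10 mm hole, 38 mm across outside) on the grey base, 25 mm above the desk, opposite the lock hole (170 mm apart, the turntable's axis midway). The pin stands upright in it at the start, its shoulder on the rim. Same axes as the lock hole.
- pin_grip (a point): Lock pin: point on the axis of its round red handle where to grip it, 85 mm above the tip, 23 mm below the top. z up along the pin. 108 mm long, 60 g: 8 mm steel shank 22 mm long (last 4 mm tapered to 4.4 mm), shoulder 18 mm across and 4 thick, handle 14 mm across and 82 long. Fully home the shoulder lies on the eye, the tip 22 mm below that face.
- pin_tip (a point): Lock pin: the centre of its lower end. z runs up along the pin.
- cap_center (a point): Middle of the white safety cap: on its axis, 15 mm above its lower edge, 14.5 mm below its top. z up. 52 mm across, ribbed, 29.5 mm high, 30 g; closed, its lower edge is 96.5 mm above the desk; beside it fingers have room down to 80 mm above the desk. Pressed 3 to 4.5 mm down it turns anticlockwise seen from above; turned 43 to 77 degrees (best 60; stop at 79) it lifts straight off.
- mouth (a point): Centre of the bottle's mouth, 116.5 mm above the desk, on the turntable's axis; its x and y turn with the bottle and match the cap's while closed (within 2 degrees). Amber bottle 56 mm across up to 70 mm above the desk, then a shoulder to the neck, 36 mm across (45 over its three hooks). Jaws on the turntable hold it fast.
- cap_liner (a joint): How far the cap is pressed down onto the bottle against the spring liner in it, m: 0 at rest or off the bottle, 0.0045 at the stop. It takes about 8 N to start, 13 N at the stop. Not pressed by 3 mm, the cap's inner lugs are caught in their notches and it does not turn.
- turntable (a joint): Angle of the aluminium turntable (112 mm across, upper face 25 mm above the desk), rad, 0 where the eye stands over the lock hole; grows anticlockwise seen from above. Friction 0.03 N m: unlocked, the pressed cap (drag about 0.1 N m) would turn it.
- scale: Bystander, not to be disturbed: black pocket scale 78x134x21 mm, origin under its middle.
- flip_bottle: Bystander, not to be disturbed: white spirit bottle with a blue flip cap, 53 mm across, 157 high, origin under its middle.
- dropper: Bystander, not to be disturbed: amber dropper bottle with a black bulb, 34 mm across, 102 high, origin under its middle.
- carton_blue: Bystander, not to be disturbed: small white tablet carton with a blue stripe, 44x91x31 mm, origin under its middle.
- carton_plum: Bystander, not to be disturbed: small white tablet carton with a plum-red end, 44x91x31 mm, origin under its middle.
- tape: Bystander, not to be disturbed: roll of brown tape lying flat, 96 mm across, 48 high, origin under its middle.
- weight_big: Bystander, not to be disturbed: brass check weight 22 mm across, 28 high, origin under its middle.
- weight_small: Bystander, not to be disturbed: brass check weight 17 mm across, 24 high, origin under its middle.
Not all that is in view belongs to the job. Of the things like the part that bears cap_center, leave any that is blue; of the rest the smaller one is meant.

How it is judged (in metres and radians):
On the way, in this order (a step that is already met when the one before it is completed fails the run):
1. the lock pin stands fully home through the eye and in the base, and has been let go (horizontal distance between pin_tip and lock_hole below 0.004 m and z of pin_tip in the frame of lock_eye below -0.017 m and angle between pin_tip's own z axis and vertical below 0.12 rad and contact force between the fingers and lock_pin below 0.3 N), for 0.2 s.
2. with the pin in, the gripped cap is pressed down by at least 3 mm (horizontal distance between pin_tip and lock_hole below 0.004 m and z of pin_tip in the frame of lock_eye below -0.017 m and angle between pin_tip's own z axis and vertical below 0.12 rad and value of joint cap_liner above 0.003 m and contact force between the fingers and cap above 1 N), for 0.1 s.
3. still down on the bottle, the cap has been turned by at least 43 degrees while the pin keeps the table still (horizontal distance between pin_tip and lock_hole below 0.004 m and z of pin_tip in the frame of lock_eye below -0.017 m and angle between pin_tip's own z axis and vertical below 0.12 rad and angle between the x axis of cap_center and the x axis of mouth, either way round above 0.75 rad and z of cap_center in the frame of mouth below 0 m and value of joint turntable between -0.06 and 0.06 rad), for 0.05 s.
At the end, for the whole second after the job is handed in: The fingers hold the cap, still and level within 17 degrees, its middle 30 to 150 mm above the mouth and within 35 mm of the bottle's axis, touching nothing of the stand; the lock pin is upright, within 4 mm of the base hole's axis and 5 mm of fully home; the turntable within 0.06 rad of 0 (horizontal distance between pin_tip and lock_hole below 0.004 m and z of pin_tip in the frame of lock_eye below -0.017 m and angle between pin_tip's own z axis and vertical below 0.12 rad and z of cap_center in the frame of mouth between 0.03 and 0.15 m and horizontal distance between cap_center and mouth below 0.035 m and angle between cap_center's own z axis and vertical below 0.3 rad and contact force between the fingers and cap above 1 N and contact force between cap and stand below 0.1 N and linear speed of cap below 0.03 m/s and value of joint turntable between -0.06 and 0.06 rad); the arm keeps its last pose, push and grip.
It fails at once if a bystander is pushed more than 3 cm from its place (distance of any of scale, flip_bottle, dropper, carton_blue, carton_plum, tape, weight_big, weight_small from where it was at the start of the episode above 0.03 m).
It also fails if it takes over 58 s, if anything falls off the work surface, if the arm or the gripper's body presses on something with over 40 N, if the wrist force passes 120 N, or if a joint passes its speed limit or range.

## Robot

A 6-joint arm with a two-finger parallel gripper is mounted at the origin on the work surface; the furniture and walls round the work are solid. World frame = base frame: x ahead of the robot, y to its left, z up, the work surface at z = 0. Lengths are in mm, angles in rad, forces in N, time in s.
With the tool pointing down it reaches from about 275 to 825 mm from the base axis. Payload 4.9 kg.
Tool frame: the origin (TCP) lies midway between the tips of the shut fingers; the grasp point (between the pads) lies 19 mm behind it; z points along the fingers, y is the line along which they close (so a half turn about z gives the same grasp; the last joint's range is limited). The gripper opens to 85 mm and grips with 20 to 120 N. Pads are 22 mm wide; open, the fingers measure 114 mm over their backs; the gripper's body (76 mm by 85 mm) begins 54 mm behind the grasp point. The pads swing forward as they close: fully open they stand 13 mm farther back than shut.
Start: joints at [0.981, 0.326, -0.193, 1.052, 0, 1.437], TCP at [242.097, 493.87, 231.281] pointing down, gripper open.
Joint ranges: [-2.65, 2.65], [-0.97, 1.79], [-1.3, 1.35], [-1.93, 2.1], [-1.47, 1.37], [-3.14, 3.14]. Speed limits (rad/s): [2.57, 2.57, 3.14, 3.14, 3.14, 3.14].

## Interface

Orientations are given as [roll, pitch, yaw] about the fixed x, y, z axes, in that order (R = Rz(yaw) Ry(pitch) Rx(roll)).
In Python, from rig import r gives the robot as it stands. The module is installed in compiled form; this text tells all that it offers.
- The arm moves only by the shell command python3 -m handwheel 'ROWS'. ROWS is text: rows parted by semicolons, each of 5 numbers parted by spaces: the opening, from 0 (shut) to 1 (fully open), then the shift along the world's x, y, z in m, then the turn about the world's z in degrees. A call has exactly 10 rows; each row is the pose to reach, as a shift and turn from the pose commanded when the call began; what a row does not reach only later rows make up. A row lasts 1/12 s, in which the tool goes at most 41.7 mm and 7.16 degrees, less where a joint would pass 70% of its speed; a pose out of reach is approached as far as the arm can. A call with a gripper value outside its range is refused whole. The fingers move at their own pace and stop on an object; the grip force is fixed at half the most. Time passes only in rows, so rows that repeat a pose let the fingers close, or fill a call up. It gives the time, the measured TCP pose, the force, the opening and the grip force at its end, in the units of the state.
- r.state(): the state, without advancing time (a new reading comes with each control period).
- r.read_camera(name): name is "scene" or "side" or "wrist"; returns a dict with "img" (420x560x3 uint8, red, green, blue), "K" (3x3 intrinsics, pixels), "D" ([k1, k2, p1, p2, k3] as OpenCV has them; the pictures are not rectified), "extrinsics" (4x4, takes a point from camera to world coordinates); the wrist camera has in their place "mount" (4x4, takes a point from camera to tool coordinates, whose origin is the TCP and whose axes are the flange's). Camera axes: x right, y down, z forward; pixel columns grow to the right and rows downward; lengths in mm; the calibration is good to about 2 mm. A picture is of the moment at which its call begins: read the wrist's pose just before it. There is no depth.
- r.hand_in(): hands the job in; it is judged then, once.
The state is a dict: "clock": time; "joint_positions": joint angles; "qd": joint speeds; "joint_torque": joint torques, N m; "tcp_pos": TCP position; "orientation": TCP orientation; "contact_force": force on the tool from outside, world axes, zero at the start; "ft_torque": the same for the moment, N m; "finger_gap": finger opening in mm; "finger_force": force on a finger pad.
Only numpy, scipy, OpenCV 4.12 (cv2) and the standard library are available. Lean on these libraries where they do the work, as an engineer would, in place of code of your own. Each camera call takes 0.05 s, during which the arm holds its last target. There are 200 camera calls.

## Working session

There is one attempt and no reset: what is moved stays moved. The work goes in short steps, Python scripts to look and compute and a shell command to move; the robot and the scene stay as the last step left them, time stands still between calls to the robot, and variables do not carry over. Pictures are saved under pics/ and viewed, at most 12 in all, crops included, and the job is handed in when it is done.

```bash
mkdir -p pics; cat > h.py <<'E'
import numpy as np, cv2
from rig import r
from scipy.spatial.transform import Rotation as Ro
def cam(n):
    s=r.state(); c=r.read_camera(n)
    if 'mount' in c:
        T=np.eye(4);T[:3,:3]=Ro.from_euler('xyz',s['orientation']).as_matrix();T[:3,3]=s['tcp_pos'];c['extrinsics']=T@np.array(c['mount'])
    return c
def ray(c,p):
    u=cv2.undistortPoints(np.array([[p]],float),np.array(c['K']),np.array(c['D']))[0,0]
    E=np.array(c['extrinsics']);d=E[:3,:3]@np.array([u[0],u[1],1]);return E[:3,3],d/np.linalg.norm(d)
def onz(c,p,z):
    o,d=ray(c,p);return o+d*(z-o[2])/d[2]
def tri(c1,p1,c2,p2):
    o,d=ray(c1,p1);q,e=ray(c2,p2);A=np.array([d,-e]).T;t=np.linalg.lstsq(A,q-o,rcond=None)[0]
    a=o+d*t[0];b=q+e*t[1];return (a+b)/2,np.linalg.norm(a-b)
def proj(c,P):
    E=np.linalg.inv(np.array(c['extrinsics']));return cv2.projectPoints(np.array(P,float).reshape(-1,1,3),cv2.Rodrigues(E[:3,:3])[0],E[:3,3],np.array(c['K']),np.array(c['D']))[0][:,0]
def save(c,f): cv2.imwrite('pics/'+f,c['img'][:,:,::-1])
E
python3 - <<'E'
from h import *
for n in('scene','side'):
    c=cam(n);save(c,n+'0.png');print(n,np.round(c['extrinsics'],2).tolist(),np.round(c['K'],1).tolist())
print(r.state())
E
```

```text
scene [[-0.77, -0.28, 0.58, 38.4], [-0.64, 0.35, -0.69, 631.57], [-0.01, -0.9, -0.44, 487.04], [0.0, 0.0, 0.0, 1.0]] [[392.0, 0.0, 280.6], [0.0, 392.0, 212.4], [0.0, 0.0, 1.0]]
side [[0.93, -0.25, 0.28, 272.85], [-0.37, -0.57, 0.73, -566.15], [-0.02, -0.78, -0.62, 641.01], [0.0, 0.0, 0.0, 1.0]] [[406.1, 0.0, 277.9], [0.0, 406.1, 214.0], [0.0, 0.0, 1.0]]
{'clock': 0.1, 'joint_positions': array([ 9.80792916e-01,  3.26882018e-01, -1.93479681e-01,  1.05199160e+00,
       -1.16373148e-05,  1.43663563e+00]), 'qd': array([-0.00044601, -0.00154027,  0.00425149,  0.00031113,  0.00066292,
        0.00263122]), 'joint_torque': array([ 6.12612075e-04, -4.44240761e+01,  2.63038319e+01,  7.85580429e-03,
       -1.27449744e-04,  1.55060945e-05]), 'tcp_pos': array([241.80414794, 493.41974232, 230.57505436]), 'orientation': array([-3.14004812e+00, -1.96725097e-04,  2.68574979e+00]), 'contact_force': array([ 0.38117167, -1.02630895,  0.15176007]), 'ft_torque': array([ 0.02227197, -0.02287903, -0.02595593]), 'finger_force': 0.0, 'finger_gap': 85.3714268688864}
```

View pics/scene0.png

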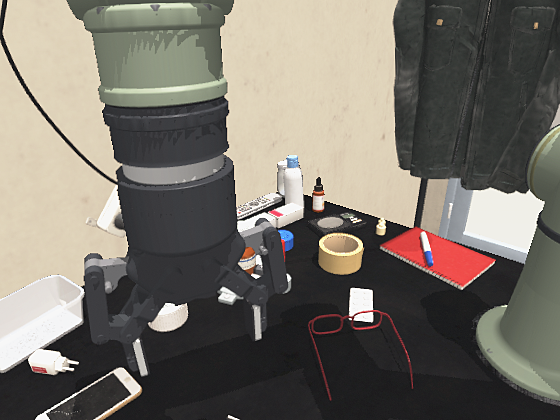

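View pics/side0.png

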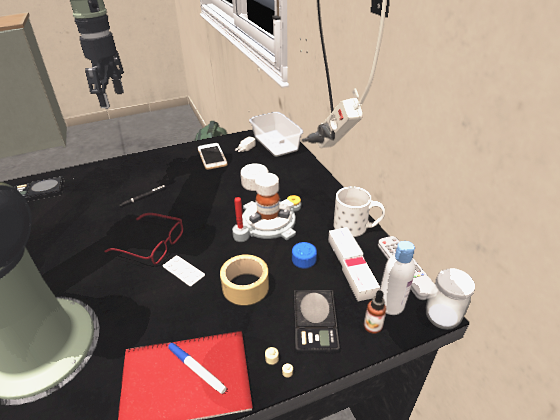

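The side view shows the pin (red) at about (239,213), the yellow eye at (294,201), and the bottle with its white cap at (267,184). The cap-like candidates are:
- a blue one at (304,255), which the task excludes
- a larger white one lying behind at (254,177)
- the smaller white one on the bottle at (267,184), which is the one meant

I'll confirm this in a crop and measure.

```bash
python3 - <<'E'
from h import *
c=cam('side');im=c['img'];h=cv2.cvtColor(im,cv2.COLOR_RGB2HSV)
cv2.imwrite('pics/crop.png',cv2.resize(im[155:280,215:345],None,fx=4.5,fy=4.5,interpolation=cv2.INTER_CUBIC)[:,:,::-1])
red=((h[...,0]<6)|(h[...,0]>174))&(h[...,1]>170)&(h[...,2]>80);yel=(abs(h[...,0].astype(int)-25)<6)&(h[...,1]>150)&(h[...,2]>120)
for n,m,b in(('red',red,(190,245,228,250)),('yel',yel,(190,215,280,310))):
    y,x=np.nonzero(m[b[0]:b[1],b[2]:b[3]]);x=x+b[2];y=y+b[0];print(n,len(x),x.min(),x.max(),y.min(),y.max(),x.mean(),y.mean())
    if n=='yel':print(onz(c,(x.mean(),y.mean()),23))
    else:
        for e in(y.min(),y.max()):
            xm=x[abs(y-e)<3].mean();print(e,xm,onz(c,(xm,e),111 if e==y.min() else 29))
print('cap ctr',onz(c,(267,186),111))
E
```

```text
red 163 234 242 197 227 238.26993865030676 211.7116564417178
197 237.66666666666666 [453.80986786 144.78373598 111.        ]
227 239.83333333333334 [450.62236454 139.33286425  29.        ]
yel 19 287 299 196 203 293.36842105263156 198.94736842105263
[612.62046312 198.1237784   23.        ]
cap ctr [528.78381626 158.95833409 111.        ]
```

View pics/crop.png

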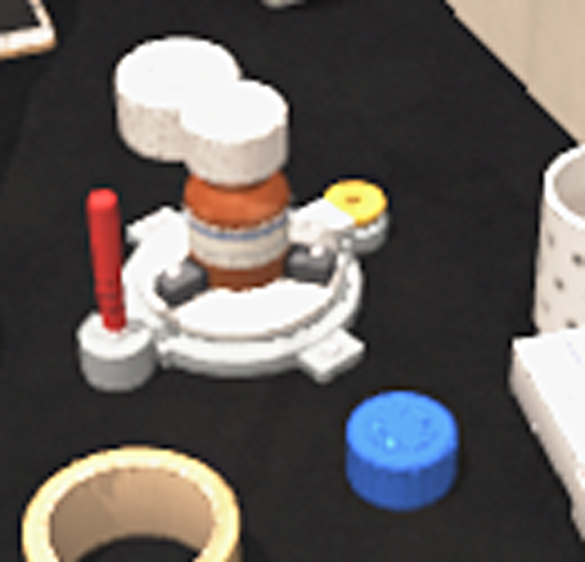

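The crop confirms it: the smaller white cap is the one on the bottle. The pin stands in its socket at about (452,142), and the eye at (612,198) is 169.5 mm away, against 170 expected. I'll move above the pin with the fingers closing tangentially.

```bash
python3 -m handwheel '1 .017 -.029 0 4; 1 .035 -.059 0 9; 1 .053 -.088 0 13; 1 .07 -.117 0 18; 1 .088 -.147 0 22; 1 .106 -.176 0 27; 1 .123 -.206 0 31; 1 .14 -.235 0 36; 1 .158 -.264 0 41; 1 .176 -.294 0 45' && python3 -m handwheel '1 .016 -.026 0 0; 1 .034 -.056 0 0; .8 .034 -.056 0 0; .6 .034 -.056 0 0; .6 .034 -.056 0 0; .6 .034 -.056 0 0; .6 .034 -.056 0 0; .6 .034 -.056 0 0; .6 .034 -.056 0 0; .6 .034 -.056 0 0'
python3 - <<'E'
from h import *
c=cam('wrist');save(c,'w1.png')
s=cam('side');
for n,p,z in(('tape',(244,272),48),('mug',(353,198),90),('bigcap',(254,172),30),('blue',(304,249),25),('dropper',(376,300),90)):print(n,onz(s,p,z).round())
c=cam('scene');save(c,'s1.png')
E
```

```text
clock: 0.98
tcp_pos: [418.5, 198.4, 231.2]
orientation: [3.141, -0.0, -2.808]
contact_force: [0.7, 0.3, 1.2]
finger_gap: 85.2
finger_force: 0.0
clock: 1.82
tcp_pos: [451.9, 144.4, 231.4]
orientation: [-3.142, 0.0, -2.811]
contact_force: [0.3, 0.0, -0.3]
finger_gap: 51.5
finger_force: 0.0
tape [410. -18.  48.]
mug [702.  65.  90.]
bigcap [559. 348.  30.]
blue [559.  17.  25.]
dropper [ 589. -208.   90.]
```

View pics/w1.png

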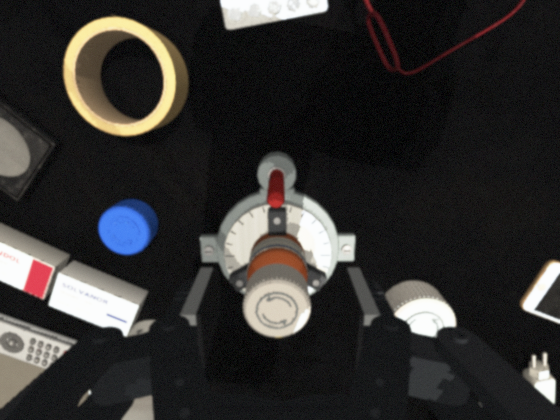

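View pics/s1.png

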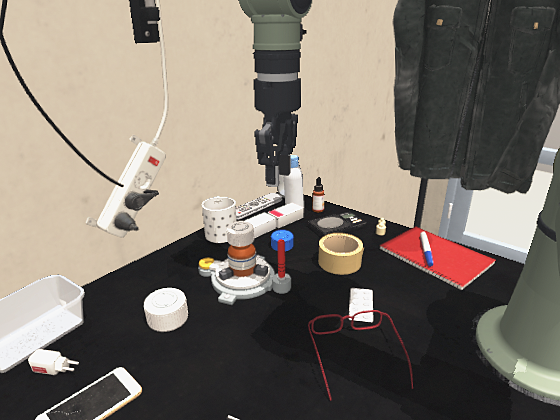

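The wrist view shows the socket at (277,172), the pin leaning toward (275,203), and the cap at (277,303). In the scene view the pin runs from (282,240) to (283,288), with the eye at (207,263). The large white cap is well clear at about (559,348). Next I'll triangulate.

```bash
python3 - <<'E'
from h import *
C={n:cam(n) for n in('wrist','scene','side')}
P={}
def hs(n):return cv2.cvtColor(C[n]['img'],cv2.COLOR_RGB2HSV)
for n,b in(('wrist',(160,215,260,292)),('scene',(225,300,270,295)),('side',(190,245,228,250))):
    h=hs(n);m=((h[...,0]<7)|(h[...,0]>172))&(h[...,1]>140)&(h[...,2]>60)
    y,x=np.nonzero(m[b[0]:b[1],b[2]:b[3]]);x=x+b[2];y=y+b[0]
    k=np.polyfit(y,x,1);P[n]=k;print(n,len(x),y.min(),y.max(),np.polyval(k,[y.min(),y.max()]))
# pin axis: intersect planes -> vertical line; per view plane normal
for n,k in P.items():
    pass
A=[];B=[]
for n,k in P.items():
    ys={'wrist':(175,203),'scene':(245,275),'side':(199,225)}[n]
    o,d1=ray(C[n],(np.polyval(k,ys[0]),ys[0]));_,d2=ray(C[n],(np.polyval(k,ys[1]),ys[1]));nn=np.cross(d1,d2);nn/=np.linalg.norm(nn)
    A.append(nn);B.append(nn@o);print(n,nn.round(3),)
for z in(30,88,111):
    A_=np.array(A);b=np.array(B)-A_[:,2]*z
    s=np.linalg.lstsq(A_[:,:2],b,rcond=None)[0];print(z,s,A_[:,:2]@s-b)
# eye, disk top
for n,b in(('scene',(255,275,195,220)),('side',(190,215,280,310))):
    h=hs(n);m=(abs(h[...,0].astype(int)-25)<7)&(h[...,1]>140)&(h[...,2]>90)
    y,x=np.nonzero(m[b[0]:b[1],b[2]:b[3]]);x=x+b[2];y=y+b[0];print(n,len(x),x.min(),x.max(),y.min(),y.max(),onz(C[n],(x.mean(),y.mean()),24))
w=C['wrist'];print('socket',onz(w,(277,172),25),'pin top',onz(w,(275.5,203),111),'cap',onz(w,(277,303),126), 'tcp at',proj(w,[r.state()['tcp_pos']]))
E
```

```text
wrist 488 170 208 [276.99430756 275.40467799]
scene 255 239 277 [280.86934909 281.14673795]
side 190 197 228 [237.18394207 239.66181392]
wrist [ 0.282 -0.959 -0.002]
scene [0.766 0.642 0.004]
side [-0.967  0.256  0.015]
30 [451.15676698 140.62770808] [-0.66966087 -0.70144075 -0.75127395]
88 [451.58336932 140.30612871] [-0.34941946 -0.36600175 -0.392004  ]
111 [451.75253921 140.17860585] [-0.22242718 -0.23298284 -0.24953488]
scene 122 199 213 257 268 [611.62694985 200.72603059  24.        ]
side 61 287 300 195 204 [613.37848413 193.7838132   24.        ]
socket [449.46087604 139.53106389  25.        ] pin top [454.46538129 140.65499086 111.        ] cap [526.12843634 166.21761883 126.        ] tcp at [[281.40680688 280.71618805]]
```

```bash
python3 -m handwheel '.6 0 -.004 -.02 0; .6 0 -.004 -.045 0; .6 0 -.004 -.07 0; .6 0 -.004 -.095 0; .6 0 -.004 -.12 0; .6 0 -.004 -.14 0; .6 0 -.004 -.155 0; .6 0 -.004 -.162 0; .5 0 -.004 -.162 0; .4 0 -.004 -.162 0' && python3 -m handwheel '.3 0 0 0 0; .2 0 0 0 0; .1 0 0 0 0; .0 0 0 0 0; 0 0 0 0 0; 0 0 0 0 0; 0 0 0 0 0; 0 0 0 0 0; 0 0 0 0 0; 0 0 0 0 0'
```

```text
clock: 2.95
tcp_pos: [452.3, 139.9, 69.5]
orientation: [3.142, -0.0, -2.812]
contact_force: [-0.4, -0.3, -0.2]
finger_gap: 34.4
finger_force: 0.0
clock: 3.78
tcp_pos: [453.0, 140.1, 70.3]
orientation: [-3.141, 0.002, -2.812]
contact_force: [-0.3, -0.4, 5.8]
finger_gap: 12.4
finger_force: 58.4
```

```bash
python3 -m handwheel '0 0 0 .005 0; 0 0 0 .015 0; 0 0 0 .03 0; 0 0 0 .05 0; 0 0 0 .07 0; 0 0 0 .09 0; 0 0 0 .11 0; 0 0 0 .13 0; 0 0 0 .145 0; 0 0 0 .145 0' && python3 -m handwheel '0 .01 .0035 0 0; 0 .03 .01 0 0; 0 .055 .019 0 0; 0 .08 .028 0 0; 0 .1 .035 0 0; 0 .12 .042 0 0; 0 .14 .05 0 0; 0 .15 .054 0 0; 0 .159 .057 0 0; 0 .159 .057 0 0'
python3 - <<'E'
from h import *
for n in('side','scene','wrist'):
    c=cam(n);cv2.imwrite('pics/l_%s.png'%n,c['img'][:,:,::-1])
    if n!='wrist':
        x,y=proj(c,[[570,180,90]])[0].astype(int);k=c['img'][max(0,y-90):y+90,x-70:x+70];print(n,max(0,y-90),x-70)
        cv2.imwrite('pics/k_%s.png'%n,cv2.resize(k,(420,540),interpolation=cv2.INTER_CUBIC)[:,:,::-1])
a=[cv2.resize(cv2.imread('pics/k_%s.png'%n),(390,502)) for n in('side','scene')];cv2.imwrite('pics/k.png',np.hstack(a))
E
```

```text
clock: 4.62
tcp_pos: [453.7, 140.1, 217.4]
orientation: [-3.141, 0.005, -2.812]
contact_force: [-0.7, 0.2, -0.4]
finger_gap: 12.5
finger_force: 58.4
clock: 5.45
tcp_pos: [611.9, 197.1, 212.5]
orientation: [3.142, -0.001, -2.812]
contact_force: [-1.2, -0.5, -0.9]
finger_gap: 12.5
finger_force: 58.4
side 94 210
scene 147 153
```

View pics/k.png

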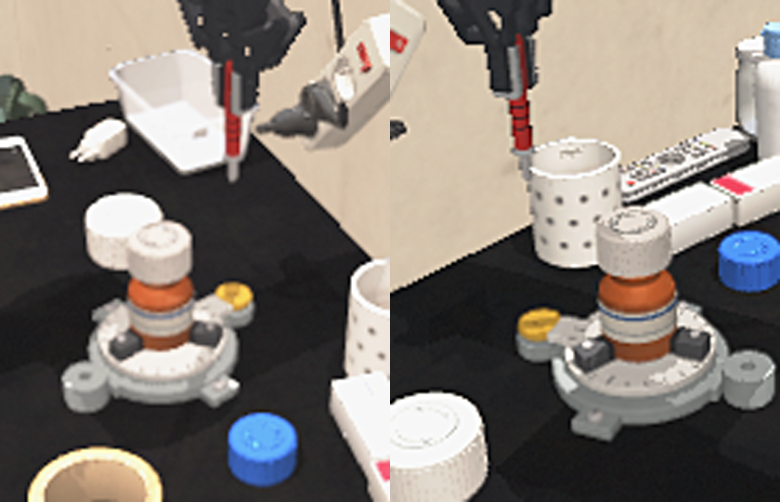

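View pics/l_wrist.png

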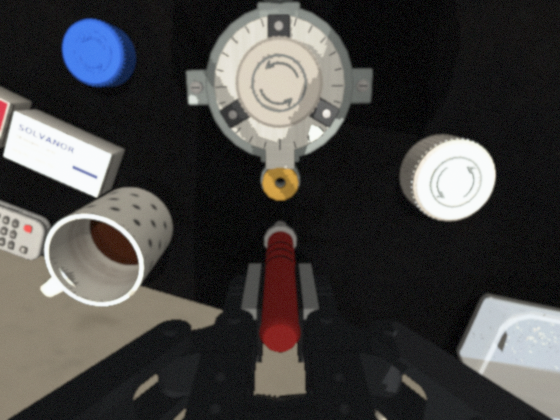

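In the wrist view the eye hole is at (280,183) and the pin tip at (281,222), with the pin upright in the fingers. I'll measure the tip against the hole in all three views.

```bash
cat > m.py <<'E'
from h import *
C={n:cam(n) for n in('wrist','scene','side')}
S=r.state();T=S['tcp_pos'];zt=T[2]-67.3;print('tcp',T.round(1),'R',S['orientation'].round(3))
w=C['wrist'];g=cv2.cvtColor(w['img'],cv2.COLOR_RGB2GRAY);h=cv2.cvtColor(w['img'],cv2.COLOR_RGB2HSV)
E=0
for n in C:
    h=cv2.cvtColor(C[n]['img'],cv2.COLOR_RGB2HSV)
    p=proj(C[n],[[612,198,25]])[0];m=(abs(h[...,0].astype(int)-22)<8)&(h[...,1]>120)&(h[...,2]>70)
    yy,xx=np.mgrid[:420,:560];R=40 if n=='wrist' else 16;m&=(abs(xx-p[0])<R)&(abs(yy-p[1])<R)
    if m.sum()<5: print(n,'no eye');continue
    c=max(cv2.findContours(m.astype(np.uint8),cv2.RETR_EXTERNAL,cv2.CHAIN_APPROX_NONE)[0],key=len)
    (ex,ey),ax,_=cv2.fitEllipse(c);q=onz(C[n],(ex,ey),25 if n=='wrist' else 23);print(n,'eye px',round(ex,1),round(ey,1),np.round(ax,1),'at',q.round(1))
E
cat m.py > m1.py; cat >> m1.py <<'E'
print('tip wrist',onz(w,(281,222),zt).round(1), 'hole',onz(w,(280,183),25).round(1))
A=[];B=[]
for n in C:
    h=cv2.cvtColor(C[n]['img'],cv2.COLOR_RGB2HSV);m=((h[...,0]<7)|(h[...,0]>172))&(h[...,1]>140)&(h[...,2]>50)
    P=proj(C[n],[[T[0],T[1],zt+a] for a in(28,60,105)])
    yy,xx=np.mgrid[:420,:560];a,b=P[0],P[-1] if n=='wrist' else P[1];m&=(abs(xx-(a[0]+b[0])/2)<20)&(yy>min(a[1],b[1])-4)&(yy<max(a[1],b[1])+4)
    y,x=np.nonzero(m);k=np.polyfit(y,x,1);ys=np.percentile(y,[5,95])
    o,d1=ray(C[n],(np.polyval(k,ys[0]),ys[0]));_,d2=ray(C[n],(np.polyval(k,ys[1]),ys[1]));nn=np.cross(d1,d2);nn/=np.linalg.norm(nn);A.append(nn);B.append(nn@o);print(n,len(x),nn.round(3))
A=np.array(A);B=np.array(B)
for z in(zt,zt+80):
    s=np.linalg.lstsq(A[:,:2],B-A[:,2]*z,rcond=None)[0];print('axis at',round(z),s.round(1),(A[:,:2]@s-B+A[:,2]*z).round(1))
E
python3 m1.py
```

```text
tcp [610.4 196.6 214.3] R [ 3.142e+00 -1.000e-03 -2.812e+00]
wrist eye px 279.8 183.9 [32.2 36.1] at [613.1 196.9  25. ]
scene eye px 205.6 262.5 [10.2 14.7] at [612.3 200.   23. ]
side eye px 293.9 199.0 [ 8.2 13.2] at [613.8 197.3  23. ]
tip wrist [606.9 195.4 147. ] hole [612.3 196.8  25. ]
wrist 3228 [ 0.328 -0.945  0.002]
scene 116 [0.621 0.782 0.047]
side 70 [-0.927  0.369 -0.066]
axis at 147 [612.  196.3] [-0. -0. -0.]
axis at 227 [606.5 195.2] [-0.7 -0.5 -0.6]
```

```bash
python3 -m handwheel '0 .001 0 -.02 0; 0 .001 0 -.04 0; 0 .001 0 -.06 0; 0 .001 0 -.08 0; 0 .001 0 -.095 0; 0 .001 0 -.105 0; 0 .001 0 -.107 0; 0 .001 0 -.107 0; 0 .001 0 -.107 0; 0 .001 0 -.107 0'
python3 - <<'E'
exec(open('m.py').read())
L=[]
for n in('side','scene','wrist'):
    x,y=proj(C[n],[[612,198,45]])[0].astype(int);y0=max(0,y-30);x0=max(0,x-30);k=C[n]['img'][y0:y0+60,x0:x0+60];print(n,x0,y0)
    L.append(cv2.resize(k,(264,264),interpolation=cv2.INTER_CUBIC))
cv2.imwrite('pics/n.png',np.hstack(L)[:,:,::-1])
E
```

```text
clock: 6.58
tcp_pos: [613.0, 197.1, 108.7]
orientation: [-3.141, 0.002, -2.812]
contact_force: [0.0, -0.0, -0.2]
finger_gap: 12.7
finger_force: 58.4
tcp [612.7 197.  108.3] R [-3.141e+00  2.000e-03 -2.812e+00]
wrist eye px 280.8 214.2 [38.5 53. ] at [611.1 196.1  25. ]
scene eye px 205.6 262.5 [10.2 14.7] at [612.3 200.   23. ]
side eye px 294.0 199.1 [ 8.2 13. ] at [613.8 197.   23. ]
side 263 162
scene 175 223
wrist 253 197
```

View pics/n.png

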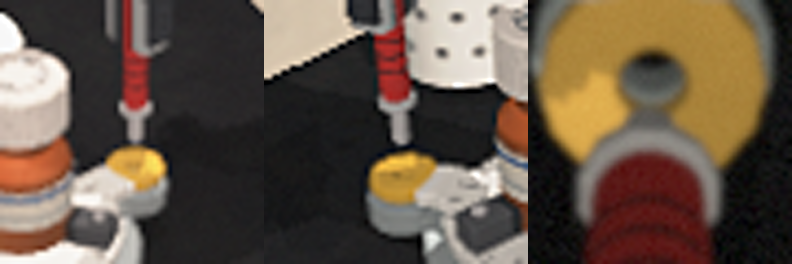

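The crops show the tip just above the hole. Side: tip (294.1,194.3). Scene: tip (206.4,255.3). Wrist: hole (281.4,215.2), tip (281.4,223.8).

```bash
python3 - <<'E'
from h import *
z=107.3-66.6
for n,t,e in(('side',(294.1,194.3),(294,198.5)),('scene',(206.4,255.3),(205.6,261.8)),('wrist',(281.4,223.3),(281.4,215.2))):
    c=cam(n);a=onz(c,t,z);b=onz(c,e,25);d=(b-a)[:2];u=np.array([.943,.33]);print(n,a.round(1),b.round(1),'d',d.round(1),'radial',(d@u).round(1),'tang',(d@[-.33,.943]).round(1), 'view dir',ray(c,t)[1].round(2))
E
```

```text
side [612.5 193.6  40.7] [613.8 196.8  25. ] d [1.3 3.2] radial 2.3 tang 2.6 view dir [ 0.33  0.74 -0.59]
scene [610.2 197.3  40.7] [611.9 200.1  25. ] d [1.7 2.7] radial 2.5 tang 2.0 view dir [ 0.68 -0.51 -0.53]
wrist [610.5 196.4  40.7] [610.6 196.5  25. ] d [0.1 0.1] radial 0.2 tang 0.1 view dir [ 0.32  0.12 -0.94]
```

```bash
python3 -m handwheel '0 0 0 -.004 0; 0 0 0 -.008 0; 0 0 0 -.012 0; 0 0 0 -.015 0; 0 0 0 -.017 0; 0 0 0 -.019 0; 0 0 0 -.021 0; 0 0 0 -.023 0; 0 0 0 -.023 0; 0 0 0 -.023 0'
python3 - <<'E'
from h import *
L=[];
for n in('side','scene','wrist'):
    c=cam(n);x,y=proj(c,[[612,198,40]])[0].astype(int);y0=max(0,y-30);x0=max(0,x-30);k=c['img'][y0:y0+60,x0:x0+60]
    L.append(cv2.resize(k,(264,264),interpolation=cv2.INTER_CUBIC))
cv2.imwrite('pics/n2.png',np.hstack(L)[:,:,::-1]);print(r.state()['ft_torque'])
E
```

```text
clock: 7.72
tcp_pos: [612.2, 196.9, 84.2]
orientation: [3.142, 0.0, -2.812]
contact_force: [-0.0, 0.2, -1.5]
finger_gap: 12.6
finger_force: 58.4
[ 0.08341079 -0.09368336  0.0368285 ]
```

There's no resistance with the tip 7 mm below the eye face, so it's in. I'll drive it home.

```bash
python3 -m handwheel '0 0 0 -.002 0; 0 0 0 -.004 0; 0 0 0 -.006 0; 0 0 0 -.008 0; 0 0 0 -.01 0; 0 0 0 -.012 0; 0 0 0 -.013 0; 0 0 0 -.014 0; 0 0 0 -.014 0; 0 0 0 -.014 0'
python3 -c "
from rig import r
s=r.state();print(s['contact_force'],s['ft_torque'],s['tcp_pos'])"
```

```text
clock: 8.7
tcp_pos: [612.2, 196.9, 70.4]
orientation: [3.142, 0.0, -2.812]
contact_force: [0.4, -0.1, 0.4]
finger_gap: 12.9
finger_force: 58.9
[ 0.38617393 -0.12632121  0.37273786] [ 0.11174637 -0.18225255  0.006482  ] [612.15612641 196.90977618  70.3550839 ]
```

```bash
python3 -m handwheel '0 0 0 -.001 0; 0 0 0 -.0015 0; .15 0 0 -.0015 0; .25 0 0 0 0; .35 0 0 0 0; .5 0 0 0 0; .6 0 0 0 0; .6 0 0 0 0; .6 0 0 0 0; .6 0 0 0 0' && python3 -m handwheel '.6 0 0 .005 0; .6 0 0 .02 0; .6 0 0 .04 0; .6 0 0 .065 0; .6 0 0 .09 0; .6 0 0 .115 0; .6 0 0 .14 0; .6 0 0 .15 0; .6 0 0 .155 0; .6 0 0 .155 0'
python3 - <<'E'
from h import *
L=[]
for n in('side','scene'):
    c=cam(n);x,y=proj(c,[[590,190,70]])[0].astype(int);y0=max(0,y-50);x0=max(0,x-50);L.append(cv2.resize(c['img'][y0:y0+100,x0:x0+100],(260,260),interpolation=cv2.INTER_CUBIC))
c=cam('wrist');L.append(cv2.resize(c['img'][:260,150:410],(260,260)));cv2.imwrite('pics/p.png',np.hstack(L)[:,:,::-1])
E
```

```text
clock: 9.53
tcp_pos: [612.0, 196.8, 70.1]
orientation: [3.142, -0.0, -2.812]
contact_force: [-0.1, -0.5, 1.1]
finger_gap: 51.0
finger_force: 0.0
clock: 10.37
tcp_pos: [612.6, 196.9, 226.0]
orientation: [-3.141, 0.002, -2.812]
contact_force: [0.5, 0.4, -0.6]
finger_gap: 51.2
finger_force: 0.0
```

View pics/p.png

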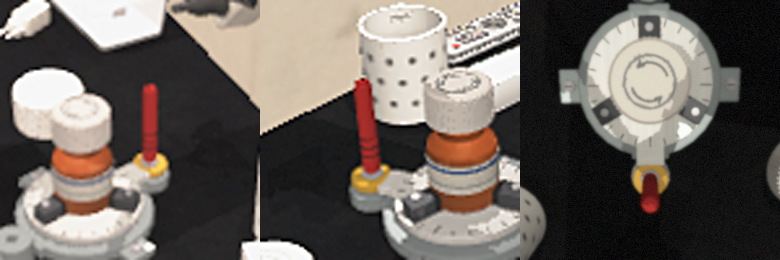

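The pin is home: its shoulder sits on the yellow eye and it stands upright. Now to the cap axis (531.9,168.6), the midpoint of park and lock, pre-turned -30° so the twist stays symmetric and clear of the pin.

```bash
python3 -m handwheel '.8 -.01 -.004 0 -4; 1 -.025 -.009 0 -8; 1 -.04 -.014 0 -12; 1 -.055 -.02 0 -17; 1 -.068 -.024 0 -22; 1 -.076 -.027 0 -27; 1 -.08 -.028 0 -30; 1 -.08 -.028 0 -30; 1 -.08 -.028 0 -30; 1 -.08 -.028 0 -30'
python3 - <<'E'
from h import *
S=r.state();print(S['tcp_pos'],S['joint_positions'].round(2))
P=[531.9,168.6,126]
for n in('wrist','scene','side'):
    c=cam(n);p=proj(c,[P])[0];h=cv2.cvtColor(c['img'],cv2.COLOR_RGB2HSV);print(n,p.round(1))
    if n=='wrist':save(c,'w5.png')
    else:
        x0,y0=int(p[0])-30,int(p[1])-25;m=((h[...,1]<60)&(h[...,2]>110))[y0:y0+50,x0:x0+60].astype(np.uint8)
        k=max(cv2.findContours(m,cv2.RETR_EXTERNAL,cv2.CHAIN_APPROX_NONE)[0],key=len)[:,0];print(cv2.boundingRect(k)[0]+x0,cv2.boundingRect(k)[2],'expect edges',proj(c,[np.array(P)+[26*np.cos(t),26*np.sin(t),-5] for t in np.arange(0,6.3,.2)])[:,0].min().round(1),proj(c,[np.array(P)+[26*np.cos(t),26*np.sin(t),-5] for t in np.arange(0,6.3,.2)])[:,0].max().round(1))
E
```

```text
clock: 11.35
tcp_pos: [532.1, 168.9, 224.5]
orientation: [-3.141, -0.001, 2.949]
contact_force: [-0.1, 0.2, -0.1]
finger_gap: 85.5
finger_force: 0.0
[532.0963536  168.88054609 224.52075362] [ 0.18  0.35 -0.18  1.04 -0.    0.37]
wrist [279.9 210. ]
scene [239.9 225.7]
209 60 expect edges 226.7 253.3
side [266.6 178.1]
240 39 expect edges 255.3 277.9
```

View pics/w5.png

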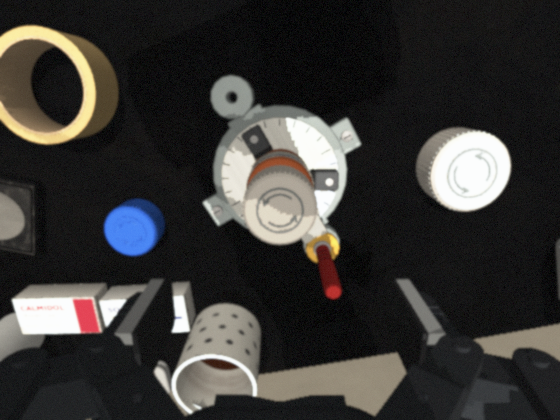

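The cap centre is at (280,211) in the wrist view against (279.9,210) predicted, and the pin at (330,270) is clear of both fingers. I'll descend and grip.

```bash
python3 -m handwheel '1 0 0 -.02 0; 1 0 0 -.045 0; 1 0 0 -.07 0; 1 0 0 -.09 0; 1 0 0 -.105 0; 1 0 0 -.12 0; 1 0 0 -.13 0; 1 0 0 -.135 0; 1 0 0 -.135 0; 1 0 0 -.135 0' && python3 -m handwheel '.8 0 0 0 0; .7 0 0 0 0; .6 0 0 0 0; .5 0 0 0 0; .3 0 0 0 0; 0 0 0 0 0; 0 0 0 0 0; 0 0 0 0 0; 0 0 0 0 0; 0 0 0 0 0'
python3 -c "
from rig import r
s=r.state();print(s['contact_force'],s['ft_torque'],s['tcp_pos'])"
```

```text
clock: 12.33
tcp_pos: [532.4, 168.9, 90.6]
orientation: [3.141, 0.0, 2.948]
contact_force: [-0.4, 0.0, 1.0]
finger_gap: 85.7
finger_force: 0.0
clock: 13.17
tcp_pos: [532.7, 169.0, 91.4]
orientation: [3.141, 0.002, 2.948]
contact_force: [-2.1, 0.6, 4.3]
finger_gap: 51.0
finger_force: 61.3
[-2.13737678  0.63822186  4.28120768] [-1.09584115e-01  2.58580370e-01  1.64505320e-04] [532.72152391 168.96234125  91.44504576]
```

Gripped, with a 51 mm gap. Now press down.

```bash
python3 -m handwheel '0 0 0 -.001 0; 0 0 0 -.002 0; 0 0 0 -.003 0; 0 0 0 -.0035 0; 0 0 0 -.004 0; 0 0 0 -.0045 0; 0 0 0 -.005 0; 0 0 0 -.005 0; 0 0 0 -.005 0; 0 0 0 -.005 0'
```

```text
clock: 14.0
tcp_pos: [532.8, 169.0, 87.3]
orientation: [3.141, 0.002, 2.948]
contact_force: [-3.7, 0.2, 11.9]
finger_gap: 50.3
finger_force: 61.8
```

```bash
python3 -m handwheel '0 0 0 -.0005 0; 0 0 0 -.001 0; 0 0 0 -.0015 0; 0 0 0 -.0015 2; 0 0 0 -.0015 5; 0 0 0 -.0015 8; 0 0 0 -.0015 11; 0 0 0 -.0015 14; 0 0 0 -.0015 15; 0 0 0 -.0015 15'
python3 -c "
from rig import r
s=r.state();print(s['contact_force'],s['ft_torque'],s['tcp_pos'])"
```

```text
clock: 14.83
tcp_pos: [533.9, 169.4, 86.8]
orientation: [3.141, 0.005, -3.073]
contact_force: [-3.2, 0.7, 16.8]
finger_gap: 50.9
finger_force: 62.4
[-3.23948877  0.72609493 16.83615442] [-0.05237116  0.67536731 -0.02319167] [533.9183575  169.42276292  86.82381639]
```

```bash
python3 -m handwheel '0 0 0 0 4; 0 0 0 0 9; 0 0 0 0 14; 0 0 0 0 19; 0 0 0 0 24; 0 0 0 0 30; 0 0 0 0 36; 0 0 0 0 41; 0 0 0 0 46; 0 0 0 0 46'
python3 - <<'E'
from h import *
s=r.state();print(s['contact_force'],s['ft_torque'],s['tcp_pos'],s['orientation'])
L=[]
for n in('side','scene'):
    c=cam(n);x,y=proj(c,[[550,178,80]])[0].astype(int);y0=max(0,y-50);x0=max(0,x-60);L.append(cv2.resize(c['img'][y0:y0+100,x0:x0+120],(390,325),interpolation=cv2.INTER_CUBIC))
cv2.imwrite('pics/q.png',np.hstack(L)[:,:,::-1])
E
```

```text
clock: 15.67
tcp_pos: [533.5, 170.3, 86.9]
orientation: [-3.14, 0.005, -2.267]
contact_force: [-4.4, 3.0, 17.1]
finger_gap: 50.4
finger_force: 62.5
[-4.42362624  2.96518808 17.1182055 ] [ 0.34214514  0.75557978 -0.00202258] [533.52121413 170.27056118  86.85877969] [-3.14039921  0.00484492 -2.26736047]
```

View pics/q.png

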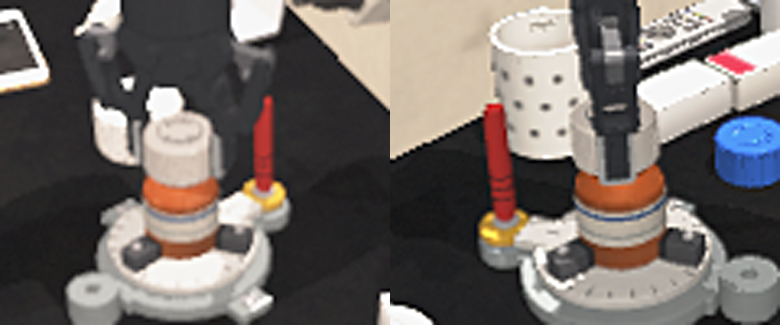

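The pin is still in place and the eye hasn't moved. The tool has turned 61°. Now lift slowly.

```bash
python3 -m handwheel '0 0 0 .002 0; 0 0 0 .004 0; 0 0 0 .006 0; 0 0 0 .008 0; 0 0 0 .009 0; 0 0 0 .01 0; 0 0 0 .011 0; 0 0 0 .012 0; 0 0 0 .013 0; 0 0 0 .013 0'
python3 -c "
from rig import r
s=r.state();print(s['contact_force'],s['ft_torque'],s['tcp_pos'])"
```

```text
clock: 16.6
tcp_pos: [532.0, 168.9, 96.8]
orientation: [3.141, -0.0, -2.271]
contact_force: [-0.1, 1.6, -0.6]
finger_gap: 50.8
finger_force: 62.3
[-0.09501703  1.59364126 -0.56070308] [ 0.2858372  -0.01521885  0.03760644] [532.01757993 168.93373082  96.75702611]
```

```bash
python3 -m handwheel '0 0 0 .004 0; 0 0 0 .01 0; 0 0 0 .018 0; 0 0 0 .026 0; 0 0 0 .034 0; 0 0 0 .042 0; 0 0 0 .05 0; 0 0 0 .055 0; 0 0 0 .058 0; 0 0 0 .06 0' && python3 -m handwheel '0 0 0 0 0; 0 0 0 0 0; 0 0 0 0 0; 0 0 0 0 0; 0 0 0 0 0; 0 0 0 0 0; 0 0 0 0 0; 0 0 0 0 0; 0 0 0 0 0; 0 0 0 0 0'
python3 - <<'E'
from h import *
L=[]
for n in('side','scene'):
    c=cam(n);x,y=proj(c,[[550,178,100]])[0].astype(int);y0=max(0,y-60);x0=max(0,x-60);L.append(cv2.resize(c['img'][y0:y0+120,x0:x0+120],(390,390),interpolation=cv2.INTER_CUBIC))
cv2.imwrite('pics/z.png',np.hstack(L)[:,:,::-1])
E
```

```text
clock: 17.43
tcp_pos: [532.3, 168.9, 157.4]
orientation: [-3.141, 0.0, -2.271]
contact_force: [-1.4, 0.0, -0.1]
finger_gap: 50.8
finger_force: 62.6
clock: 18.27
tcp_pos: [532.1, 168.9, 156.8]
orientation: [3.142, -0.0, -2.271]
contact_force: [0.6, 0.0, -0.0]
finger_gap: 50.9
finger_force: 62.6
```

View pics/z.png

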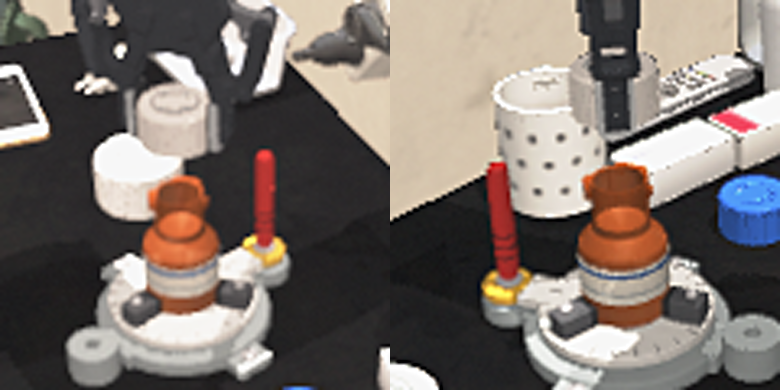

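The cap is held level above the open bottle and the pin is still home.

```bash
python3 -c "
from rig import r
print(r.hand_in())"
```

```text
the job is handed in; nothing more can be done
None
```

I handed the job in at about 18 s on the robot's clock: the pin looks fully home in the eye with the table locked, the cap is pressed, twisted about 61° and held level roughly 60 mm above the open mouth, and I saw no bystander moved; the hand-in returned no verdict.

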